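# Slide the watch carrier into the case press

### The job

Push the aluminium watch carrier along the counter, watch end first, through the narrow gap between the press's two guide posts until it is right up against the stop bar, so the watch sits squarely beneath the white die. Only push it: do not pick it up, and leave the other loose things on the counter where they are.

Things in the scene. Friction and masses are not known exactly. Their poses are not given: they have to be found in the camera images.
- carrier: loose watch carrier: aluminium bar 130 mm long (its x), 56 wide (y), 22 high, square vertical sides, about 0.35 kg, flat on the counter. A steel watch head is fixed back-up in a white nylon ring (52 mm across) on its top at the nose end; the rest of the top is bare. Origin: centre of its underside; +x points to the nose (watch) end, z up
- nose (a point): middle of the carrier's nose end face, 65 mm ahead of its centre, 11 mm above its underside
- watch_centre (a point): centre of the top of the watch on the carrier, 35 mm ahead of the carrier's centre, 36 mm above its underside
- press: grey lever-arm case press bolted to the counter; its foot is open, so the carrier slides in on the counter itself. Nothing on it moves. Origin: on the counter below the die; +x is the way the carrier goes in (towards the column), z up. With the carrier against the stop, its centre is at x = -35 mm, y = 0, its axes along the press's, its tail face at x = -100 mm
- gap (a point): middle of the way in between the press's two fixed steel guide posts, at counter level, 59 mm before the die axis (press x = -59 mm, y = 0). The posts are 32 mm high, 18 mm wide and 60 mm long along the press's x (x = -89 to -29 mm), ends rounded to 9 mm radius; inner faces at press y = -30 and +30 mm: a 60 mm gap. Foot bars 12 mm high lie outside them, out to y = +-71 mm
- stop_face (a point): middle of the face of the fixed steel stop bar that the carrier's nose comes up against, at press x = +30 mm, 11 mm above the counter; the bar is 98 mm wide and 22 mm high. Above and behind it: press head overhanging from x = -20 mm at 150 to 206 mm height, column from x = 60 mm, lever leaning away over the column up to 321 mm
- die_axis (a point): centre of the underside of the press's white nylon die (36 mm across), 50 mm above the counter; the watch belongs straight below it
- stopwatch: bystander, loose: chrome stopwatch lying flat, disc 54 mm across and 14 mm high, with a crown; origin: centre of its underside
- loupe: bystander, loose: black-rimmed eye loupe standing on its narrow end, 36 mm across, 31 mm high; origin: centre of its underside
- case_back: bystander, loose: loose brass case-back, disc 34 mm across and 4 mm thick; origin: centre of its underside
- second_watch: bystander, loose: another steel watch head lying directly on the counter, about 48 mm across its lugs, 11 mm high; origin: centre of its underside
- spare_die: bystander, loose: single white nylon die standing on the counter, 38 mm across, 26 mm high; origin: centre of its underside
- screwdriver: bystander, loose: screwdriver, 130 mm long, lying flat on the counter; origin on the counter below it, near its middle
Mind the look-alikes: they are no part of the job. There is more than one size of the carrier; the job needs the smallest.

How it is judged:
By the outcome, as a careful person would: the job done as asked, in the order asked, and still so for the second after the job is handed in, with the robot touching nothing.
It also fails if it takes over 64 s, if anything falls off the work surface, if the arm or the gripper's body presses on something with over 40 N, if the wrist force passes 120 N, or if a joint passes its speed limit or range.

### The arm

A 6-joint arm with a two-finger parallel gripper is mounted at the origin on the work surface. World frame = base frame: x ahead of the robot, y to its left, z up, the work surface at z = 0. Lengths are in m, angles in rad, forces in N, time in s.
With the tool pointing down it reaches from about 0.425 to 0.95 m from the base axis. Payload 3.5 kg.
Tool frame: the origin (TCP) lies at the very end of the fingers, on their centre line; the grasp point (between the pads) lies 19 mm behind it (bot.pinch_z is the distance from the TCP to the grasp point, in m); z points along the fingers, x is the direction in which the jaws open and shut, and the axes are right-handed (so a half turn about z gives the same grasp; the last joint's range is limited). The gripper opens to 85 mm and grips with 20 to 120 N. Pads are 22 mm wide; open, the fingers measure 114 mm over their backs; the gripper's body (76 mm by 85 mm) begins 54 mm behind the grasp point. The pads swing forward as they close: fully open they stand 13 mm farther back than shut.
Start: joints at [1.1, 0.286, 1.577, -0, 1.279, -0.15], TCP at [0.213, 0.641, 0.231] pointing down, gripper open.
Joint ranges: [-2.77, 2.77], [-0.9, 2.22], [0.21, 2.48], [-1.53, 4.67], [0.24, 2.81], [-2.84, 2.84]. Speed limits (rad/s): [2.79, 2.79, 3.14, 3.14, 3.14, 3.14].

### API

Orientations are given as a rotation vector (axis times angle).
In Python, from rig import readout, eyes, job, bot gives the robot as it stands.
- The arm moves only by the tool apply_moves, never from a script. Its argument "moves" is a list that holds one entry, the list of rows, each a list of 5 numbers: the opening, from -1 (shut) to 1 (fully open), so that 0 is half open, then the shift along the tool's x, y, z in cm, then the turn about the tool's z in rad. In form: [[[fingers, tx, ty, tz, spin], ...]]. A call has 1 to 5 rows; each row shifts and turns the commanded pose from where the row before left it, along the tool's axes as they then stand; what a row does not reach is not made up. A row lasts 1/12 s, in which the tool goes at most 41.7 mm and 7.16 degrees, less where a joint would pass 70% of its speed; a pose out of reach is approached as far as the arm can. A call is refused whole if a number of a shift passes 4.17 or a number of a turn 0.125, either way. A call with a gripper value outside its range is refused whole. The fingers move at their own pace and stop on an object; "newtons" is the grip in N (left out, the last holds). Time passes only in rows, so rows that do not move let the fingers close. It gives the time, the measured TCP pose, the force and the opening at its end, in the units of the state.
- readout.read_state(): the state, without advancing time (a new reading comes with each control period).
- eyes.grab_frame(name): name is "scene" or "top" or "wrist"; returns the picture (480x640x3 uint8, red, green, blue); there is no depth.
- eyes.camera_info(name): a dict with "mtx" (3x3 intrinsics, pixels), "R" (3x3) and "t" (3): a world point X has camera coordinates R X + t. Camera axes: x right, y down, z forward; pixel columns grow to the right and rows downward; lengths in m; the calibration is good to about 2 mm. A picture is of the moment at which its call begins: read the wrist's pose just before it. camera_info takes no time and is no camera call; for the wrist camera it gives the pose at the moment of the call.
- job.sign_off(): hands the job in, once; it reports no verdict.
The state is a dict: "t": time; "qpos": joint angles; "joint_vel": joint speeds; "tau": joint torques, N m; "ee_pos": TCP position; "eef_rot": TCP orientation; "contact_force": force on the tool from outside, world axes, zero at the start; "wrist_torque": the same for the moment, N m; "opening": opening from 0.0 (shut) to 1.0 (fully open).
Only numpy, scipy, OpenCV 4.12 (cv2) and the standard library are available. Lean on these libraries where they do the work, as an engineer would, in place of code of your own. Each camera call takes 0.05 s, during which the arm holds its last target. There are 200 camera calls.

## Working session

There is one attempt and no reset: what is moved stays moved. The work goes in short steps, Python scripts to look and compute and a tool call to move; the robot and the scene stay as the last step left them, time stands still between calls to the robot, and variables do not carry over. Pictures are saved under pics/ and viewed, about 8 in all and at most 12, crops included, and the job is handed in when it is done.

Besides the shell and the picture viewer there is one more tool, called after "Request:" by a JSON object that holds its "fn" and its "kwargs", one argument or row to a line. apply_moves: Moves the arm, as the interface text tells. Its arguments: {"type":"object","properties":{"moves":{"type":"array"},"newtons":{"type":"number"}},"required":["moves"]}

```bash
mkdir -p pics; ls
python3 - <<'E'
from rig import readout, eyes, job, bot
import cv2,numpy as np
print(readout.read_state())
for n in("top","scene"):
    f=eyes.grab_frame(n); cv2.imwrite(f"pics/{n}0.png",f[:,:,::-1]); i=eyes.camera_info(n); print(n,i['mtx'],i['R'],i['t'])
E
```

```text
pics
{'t': 0.0, 'qpos': array([ 1.09997473e+00,  2.87170326e-01,  1.57818373e+00,  1.23072494e-05,
        1.27859717e+00, -1.49981517e-01]), 'joint_vel': array([-0.00115757, -0.00029784, -0.00071665, -0.00041829, -0.00032366,
        0.00052297]), 'tau': array([-2.03231531e-03, -4.06006157e+01, -2.92609888e+01, -3.56599558e-04,
        6.01338164e-03, -1.35197016e-06]), 'ee_pos': array([0.21252567, 0.63997579, 0.22994043]), 'eef_rot': array([ 2.54689158,  1.83745105, -0.00330203]), 'contact_force': array([-0.27942069, -0.87055229,  0.16343101]), 'wrist_torque': array([-0.02725474, -0.01286927,  0.04868912]), 'opening': 0.9960721396480254}
top [[487.69537038   0.         315.94292605]
 [  0.         487.69537038 242.03219034]
 [  0.           0.           1.        ]] [[-0.04793407 -0.99884777 -0.00233537]
 [-0.97743334  0.04738772 -0.20586033]
 [ 0.2057338  -0.00758505 -0.9785786 ]] [-0.03056133  0.53024657  0.96540395]
scene [[547.75530817   0.         306.17293039]
 [  0.         547.75530817 237.18779491]
 [  0.           0.           1.        ]] [[-0.08999676  0.99583813  0.01438779]
 [ 0.81910472  0.08222723 -0.56772013]
 [-0.56654042 -0.03930787 -0.82309589]] [ 0.12893037 -0.39079334  1.34048238]
```

View pics/top0.png

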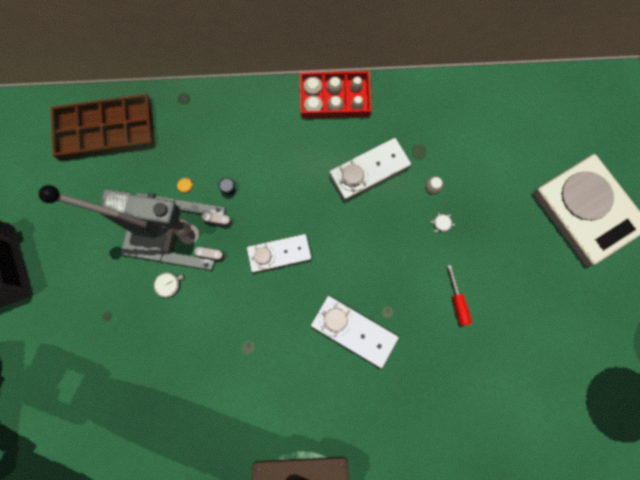

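View pics/scene0.png

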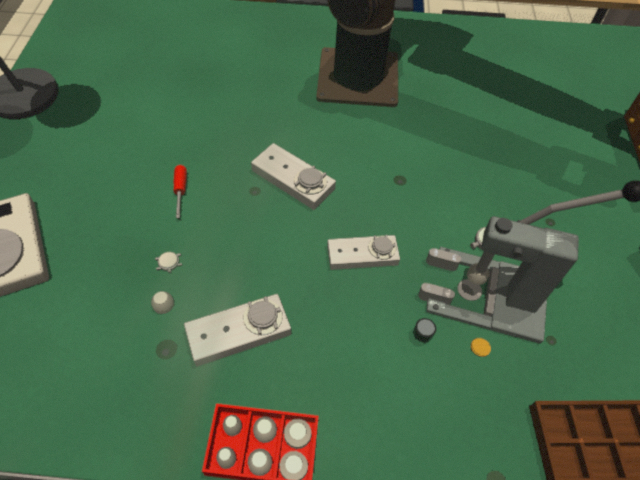

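The top view shows three carriers: small (280,253), large (370,168) and large (355,332). Other look-alikes are the second watch (443,222), spare die (435,185) and stopwatch (167,285). The small one at (280,253), watch end toward the press, fits. I'll check it in a close crop along with the posts.

```bash
cat > h.py <<'E'
from rig import readout, eyes, job, bot
import cv2,numpy as np
def ray(n,px,z,info=None):
    i=info or eyes.camera_info(n); px=np.atleast_2d(px).astype(float)
    d=(np.linalg.inv(i['mtx'])@np.c_[px,np.ones(len(px))].T).T@i['R']; c=-i['R'].T@i['t']
    return (c+d*((z-c[2])/d[:,2])[:,None])[:,:2]
def proj(n,X,info=None):
    i=info or eyes.camera_info(n); p=(i['mtx']@(i['R']@np.atleast_2d(X).T+i['t'][:,None])).T
    return p[:,:2]/p[:,2:]
E
python3 - <<'E'
from h import *
f=cv2.imread("pics/top0.png")
for (x0,y0,x1,y1) in [(235,220,325,285),(295,130,420,205),(300,285,410,375)]:
    g=f[y0:y1,x0:x1]; m=(g.min(2)>140).astype(np.uint8)
    c=max(cv2.findContours(m,0,2)[0],key=cv2.contourArea); c=cv2.convexHull(c)
    b=cv2.boxPoints(cv2.minAreaRect(c))+[x0,y0]; w=ray("top",b,.022)
    e=np.linalg.norm(np.roll(w,-1,0)-w,axis=1); print(w.round(4).tolist(),e.round(4),w.mean(0))
c=f[180:290,90:330]; cv2.imwrite("pics/c1.png",cv2.resize(c,None,fx=3.3,fy=3.3,interpolation=cv2.INTER_CUBIC))
E
```

```text
[[0.5326, 0.0954], [0.5557, -0.0344], [0.4994, -0.044], [0.4769, 0.0844]] [0.1318 0.0571 0.1304 0.0568] [0.51616981 0.02536659]
[[0.6969, -0.0935], [0.7723, -0.2503], [0.7029, -0.2774], [0.6295, -0.1221]] [0.174  0.0745 0.1717 0.0732] [ 0.7004005  -0.18579387]
[[0.3589, -0.035], [0.4207, -0.0766], [0.3248, -0.2201], [0.2652, -0.1774]] [0.0746 0.1726 0.0733 0.1705] [ 0.34237883 -0.12725156]
```

View pics/c1.png

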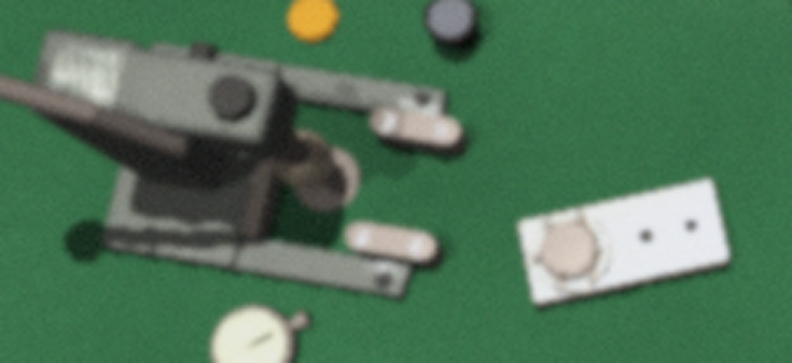

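The crop shows the small carrier (130×57 mm as measured), its watch end at the left facing the press. The post tops are at crop pixels (417,127) and (391,242). Next I'll fit the press pose from the posts and overlay the model.

```bash
cat >> h.py <<'E'
def capsule(z):
    P=[]
    for s in(1,-1):
        a=np.linspace(-np.pi/2,np.pi/2,9)
        e=np.r_[np.c_[-38+9*np.cos(a),9*np.sin(a)],np.c_[-80-9*np.cos(a),-9*np.sin(a)]]
        P.append(np.c_[e+[0,s*39],np.full(len(e),z*1e3)]/1e3)
    return P
def place(P,p):
    c,s=np.cos(p[2]),np.sin(p[2]); Q=P.copy(); Q[:,:2]=P[:,:2]@np.array([[c,s],[-s,c]])+p[:2]; return Q
E
python3 - <<'E'
from h import *
from scipy.optimize import minimize
i=eyes.camera_info("top"); print("cam",-i['R'].T@i['t'])
u=lambda p:np.array(p)/3.3+[90,180]
A=ray("top",u([[371,120],[463,130],[417,127],[345,238],[438,247],[391,242]]),.032); print(A.round(4))
d=(A[0]-A[1])+(A[3]-A[4]); yaw=np.arctan2(d[1],d[0]); y2=A[2]-A[5]; print("yaw",np.degrees(yaw),"sep",np.linalg.norm(y2),np.degrees(np.arctan2(y2[1],y2[0])))
m=(A[2]+A[5])/2; p0=[*(m+.059*np.array([np.cos(yaw),np.sin(yaw)])),yaw]; print(p0)
# refine: posts are bright pinkish; maximise contrast inside/outside silhouettes (both cams)
F={n:cv2.imread(f"pics/{n}0.png").astype(float) for n in("top","scene")}
M={n:cv2.GaussianBlur(np.clip((F[n][:,:,2]-F[n][:,:,1])+20,-40,40),(0,0),.7) for n in F}
I={n:eyes.camera_info(n) for n in F}
def cost(p,names):
    t=0
    for n in names:
        for s in(0,1):
            top=place(capsule(.032)[s],p); bot_=place(capsule(0)[s],p)
            px=cv2.convexHull(proj(n,np.r_[top,bot_],I[n]).astype(np.float32))[:,0]
            px4=(px*16).round().astype(np.int32)
            m=np.zeros((480,640),np.uint8); cv2.fillPoly(m,[px4],255,cv2.LINE_AA,4); m=m/255.
            t-=(m*(M[n])).sum()/100
    return t
for names in(["top"],["scene"],["top","scene"]):
    r=minimize(cost,p0,args=(names,),method="Nelder-Mead",options=dict(initial_simplex=np.array([p0]+[np.add(p0,v) for v in([.006,0,0],[0,.006,0],[0,0,.06])])))
    print(names,r.x.round(4),np.degrees(r.x[2]).round(1),r.fun,cost(p0,names))
im=[]
for n,(x0,y0) in(("top",(170,180)),("scene",(400,210))):
    g=cv2.resize(F[n][y0:y0+100,x0:x0+100].astype(np.uint8),None,fx=4,fy=4,interpolation=2)
    for p,c in((p0,(0,255,255)),(r.x,(0,0,255))):
        for z in(.032,0):
            for P in capsule(z): cv2.polylines(g,[((proj(n,place(P,p),I[n])-[x0,y0]+.5)*4).astype(int).reshape(-1,1,2)],True,c,1)
    im.append(g)
cv2.imwrite("pics/c2.png",np.hstack(im))
E
```

```text
cam [ 0.31819953 -0.04833065  1.053809  ]
[[0.6017 0.1866]
 [0.592  0.1264]
 [0.5955 0.1565]
 [0.5236 0.2034]
 [0.5148 0.1434]
 [0.5195 0.1737]]
yaw 81.2397033908015 sep 0.07787865889125177 -12.788799714216958
[np.float64(0.5664836351485502), np.float64(0.22342951866879443), np.float64(1.4179003075130876)]
['top'] [0.5716 0.2268 1.3822] 79.2 -151.990932102721 -141.2038936883399
['scene'] [0.5731 0.2247 1.3427] 76.9 -251.07989445737041 -235.57437652949653
['top', 'scene'] [0.572  0.2255 1.3512] 77.4 -403.14468322634264 -376.7782702178364
```

View pics/c2.png

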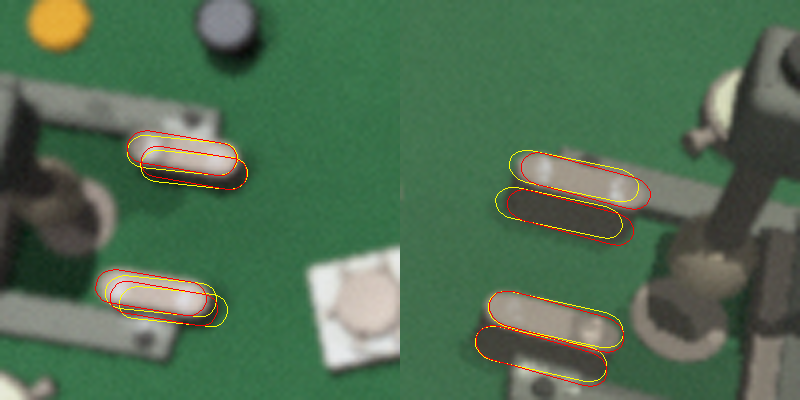

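In the overlay, the combined fit (red, about (0.571,0.225), 77.5°) sits on the posts in the scene view and a few mm off in the top view. That's enough to set out with. The carrier needs about -22° of yaw first, so I'll push its nose-left side with shut fingers, then push the tail with both fingers. First I move across at height.

Request:
{"fn": "apply_moves", "kwargs": {
  "moves": [
    [[-1,-2.9,2.5,0,0],[-1,-2.9,2.5,0,0],[-1,-2.9,2.5,0,0],[-1,-2.9,2.5,0,0],[-1,-2.9,2.5,0,0]]
  ]
}}

```text
t: 0.52
ee_pos: [0.2857, 0.4617, 0.2306]
eef_rot: [2.547, 1.839, -0.002]
contact_force: [1.2, -0.3, -0.5]
opening: 0.303
```

Request:
{"fn": "apply_moves", "kwargs": {
  "moves": [
    [[-1,-2.9,2.5,0,0],[-1,-2.9,2.5,0,0],[-1,-2.9,2.5,0,0],[-1,-2.9,2.5,0,0],[-1,-2.9,2.5,0,0]]
  ]
}}

```text
t: 0.93
ee_pos: [0.3585, 0.2847, 0.2309]
eef_rot: [2.547, 1.839, -0.001]
contact_force: [1.5, -0.2, 1.4]
opening: -0.001
```

Request:
{"fn": "apply_moves", "kwargs": {
  "moves": [
    [[-1,-2.9,2.5,0,0],[-1,-2.9,2.5,0,0],[-1,-2.9,2.5,0,0],[-1,-2.9,2.5,0,0],[-1,-2.9,2.5,0,0]]
  ]
}}

```text
t: 1.35
ee_pos: [0.4315, 0.1077, 0.2311]
eef_rot: [-2.548, -1.838, -0.0]
contact_force: [0.8, 0.4, 0.3]
opening: 0.001
```

Request:
{"fn": "apply_moves", "kwargs": {
  "moves": [
    [[-1,0,0,0,0.122],[-1,0,0,0,0.122],[-1,0,0,0,0.122],[-1,0,0,0,0.122],[-1,0,0,0,0.122]]
  ]
}}

```text
t: 1.77
ee_pos: [0.4312, 0.1092, 0.2308]
eef_rot: [-2.985, -0.978, 0.001]
contact_force: [-0.8, 0.7, 0.2]
opening: -0.002
```

Request:
{"fn": "apply_moves", "kwargs": {
  "moves": [
    [[-1,0,0,0,0.122],[-1,0,0,0,0.122],[-1,0,0,0,0.122],[-1,0,0,0,0.122],[-1,0,0,0,0.122]]
  ]
}}

```text
t: 2.18
ee_pos: [0.4311, 0.1095, 0.2308]
eef_rot: [3.141, 0.038, -0.002]
contact_force: [0.5, 0.3, 0.4]
opening: 0.002
```

Request:
{"fn": "apply_moves", "kwargs": {
  "moves": [
    [[-1,0,0,0,0.122],[-1,0,0,0,0.122],[-1,0,0,0,0]]
  ]
}}

```text
t: 2.43
ee_pos: [0.4312, 0.1095, 0.2308]
eef_rot: [3.123, -0.339, -0.001]
contact_force: [0.2, 0.5, -0.0]
opening: -0.003
```

Run:
```python
from h import *
s=readout.read_state(); print(s['t'],s['ee_pos'],s['eef_rot'],s['contact_force'],s['qpos'])
i=eyes.camera_info("wrist"); print(-i['R'].T@i['t'],i['R'],i['mtx'])
f=eyes.grab_frame("wrist"); cv2.imwrite("pics/w1.png",f[:,:,::-1])
np.savez("w1.npz",**i)
```

```text
2.4333 [0.43115011 0.10951801 0.23084428] [ 3.12317519e+00 -3.38723057e-01 -1.41792085e-03] [ 0.20037292  0.52823302 -0.01500757] [ 1.99316316e-02 -2.43838399e-01  2.11682832e+00  1.38822815e-05
  1.26951118e+00  2.35992416e-01]
[0.44600984 0.17709792 0.37241041] [[ 9.76669844e-01 -2.14744224e-01 -9.66489271e-04]
 [-2.06439183e-01 -9.40118672e-01  2.71219002e-01]
 [-5.91513287e-02 -2.64691899e-01 -9.62517178e-01]] [[400.76525997   0.         318.76004892]
 [  0.         400.76525997 240.39098613]
 [  0.           0.           1.        ]]
```

View pics/w1.png

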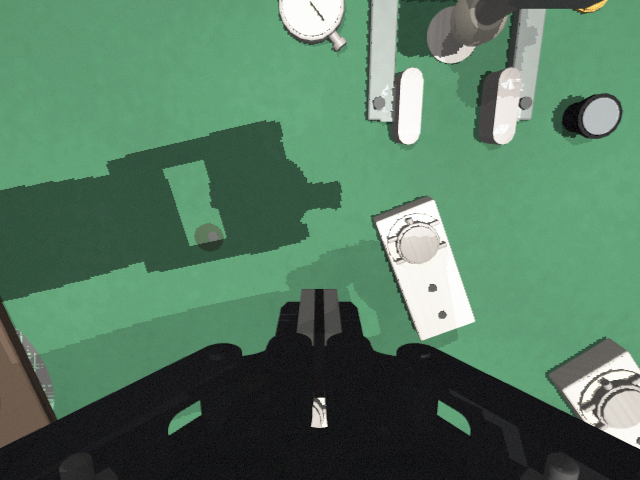

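The wrist view is clear: post tops run from about (411,67) to (408,144) and (511,68) to (504,144), and the carrier top has corners (377,217), (432,198), (474,322), (421,340). I'll use it to refine the poses.

```bash
cat >> h.py <<'E'
def carrier(img,info,roi,thr,n="wrist"):
    x0,y0,x1,y1=roi; g=img[y0:y1,x0:x1].astype(int); m=((g.min(2)>thr)).astype(np.uint8)
    m=cv2.morphologyEx(m,cv2.MORPH_CLOSE,np.ones((9,9)))
    c=max(cv2.findContours(m,0,2)[0],key=cv2.contourArea)[:,0]+[x0,y0]
    w=ray(n,c,.022,info).astype(np.float32)*1000; return cv2.minAreaRect(w)
def topress(w,p):
    c,s=np.cos(p[2]),np.sin(p[2]); return (np.atleast_2d(w)-p[:2])@np.array([[c,-s],[s,c]])
E
python3 - <<'E'
from h import *
i=dict(np.load("w1.npz")); f=cv2.imread("pics/w1.png")
A=ray("wrist",[[411.5,67],[408,144],[511,68],[504,144]],.032,i); print(A.round(4))
L,R=(A[0]+A[1])/2,(A[2]+A[3])/2; d=A[0]-A[1]+A[2]-A[3]
print("len",np.linalg.norm(A[0]-A[1]),np.linalg.norm(A[2]-A[3]),"sep",np.linalg.norm(L-R))
y1=np.degrees(np.arctan2(d[1],d[0])); y2=np.degrees(np.arctan2(*(R-L)[::-1]))+90; print(y1,y2)
yw=np.radians((y1+y2)/2); p=[*((L+R)/2+.059*np.array([np.cos(yw),np.sin(yw)])),yw]; print("press",p)
np.save("press.npy",p)
C=np.array([[377,217],[432,198],[474,322],[421,340]]); w=ray("wrist",C,.022,i); print(w.round(4),np.linalg.norm(np.roll(w,-1,0)-w,axis=1))
print("carrier",w.mean(0),topress(w,p).round(4).tolist(),topress(w.mean(0),p))
print(carrier(f,i,(365,190,480,345),150))
E
```

```text
[[0.5267 0.2062]
 [0.5149 0.1485]
 [0.6031 0.1887]
 [0.5923 0.1315]]
len 0.05892488794394076 0.05820506998432874 sep 0.07880080136186247
78.86705077383766 77.33198222674385
press [np.float64(0.5714229353680332), np.float64(0.22643850705462149), np.float64(1.3630937071457125)]
[[ 0.48    0.0908]
 [ 0.5304  0.0972]
 [ 0.553  -0.0311]
 [ 0.5003 -0.0394]] [0.05079858 0.13034046 0.05335263 0.131741  ]
carrier [0.51590378 0.02938538] [[-0.1516, 0.0615], [-0.1349, 0.0135], [-0.2558, -0.0351], [-0.2748, 0.0148]] [[-0.20426665  0.01369109]]
((515.9934692382812, 28.21761703491211), (55.60647201538086, 129.11705017089844), 10.041465759277344)
```

Request:
{"fn": "apply_moves", "kwargs": {
  "moves": [
    [[-1,1.6,2.0,0,0],[-1,1.6,2.0,0,0],[-1,0,0,4,0],[-1,0,0,4,0],[-1,0,0,4,0]]
  ]
}}

```text
t: 2.9
ee_pos: [0.455, 0.0631, 0.1108]
eef_rot: [-3.124, 0.332, -0.005]
contact_force: [0.1, -0.1, -0.7]
opening: 0.0
```

Request:
{"fn": "apply_moves", "kwargs": {
  "moves": [
    [[-1,0,0,4,0],[-1,0,0,3.5,0],[-1,0,0,1.7,0],[-1,0,0,1.0,0],[-1,0,0,0,0]]
  ]
}}

```text
t: 3.32
ee_pos: [0.4524, 0.0637, 0.0071]
eef_rot: [3.124, -0.333, -0.008]
contact_force: [-0.6, -0.0, -0.9]
opening: -0.001
```

```bash
cat > look.py <<'E'
from h import *
import sys
s=readout.read_state(); print(s['t'],s['ee_pos'].round(4),s['contact_force'].round(1)); p=np.load("press.npy")
i=eyes.camera_info("top"); f=eyes.grab_frame("top")[:,:,::-1]; cv2.imwrite(f"pics/{sys.argv[1]}.png",f)
g=f[180:290,90:330]; cv2.imwrite(f"pics/{sys.argv[1]}c.png",cv2.resize(g,None,fx=3.3,fy=3.3,interpolation=2))
print("tool press",topress(s['ee_pos'][:2],p).round(4))
(c,sz,a)=carrier(f,i,(235,200,330,290),140,"top"); b=cv2.boxPoints((c,sz,a))/1000
e=b[1]-b[0] if np.linalg.norm(b[1]-b[0])>np.linalg.norm(b[2]-b[1]) else b[2]-b[1]
e=e*np.sign(e[1]); c=np.array(c)/1000; u=e/np.linalg.norm(e)
print("size",np.round(sz,1),"centre press",topress(c,p).round(4),"nose",topress(c+.065*u,p).round(4),"rel yaw deg",np.degrees(np.arctan2(u[1],u[0])-p[2]).round(1))
E
python3 look.py t1
```

```text
3.3167 [0.4524 0.0637 0.0071] [-0.6 -0.  -0.9]
tool press [[-0.1838  0.0829]]
size [56.6 65.7] centre press [[-2.386e-01  2.000e-04]] nose [[-0.1783  0.0245]] rel yaw deg 22.0
```

Request:
{"fn": "apply_moves", "kwargs": {
  "moves": [
    [[-1,0.6,0,0,0],[-1,0.6,0,0,0],[-1,0.6,0,0,0],[-1,0.4,0,0,0],[-1,0.4,0,0,0]]
  ]
}}

```text
t: 3.78
ee_pos: [0.4804, 0.0582, 0.0103]
eef_rot: [-3.123, 0.335, 0.0]
contact_force: [-3.7, 0.9, 2.6]
opening: -0.004
```

Request:
{"fn": "apply_moves", "kwargs": {
  "moves": [
    [[-1,0.2,0,0,0],[-1,0.2,0,0,0],[-1,0.2,0,0,0],[-1,0.2,0,0,0],[-1,0,0,0,0]]
  ]
}}

```text
t: 4.2
ee_pos: [0.4879, 0.0563, 0.0092]
eef_rot: [3.124, -0.336, 0.001]
contact_force: [-1.0, 0.3, -0.1]
opening: -0.003
```

```bash
sed -i 's/^g=f.*$/fs=eyes.grab_frame("scene")[:,:,::-1]; Q=[cv2.resize(f[180:290,170:330],None,fx=2.5,fy=2.5,interpolation=2),cv2.resize(fs[190:300,310:470],None,fx=2.5,fy=2.5,interpolation=2)]; cv2.imwrite(f"pics\/{sys.argv[1]}c.png",np.hstack(Q))/' look.py; python3 look.py t2
```

```text
4.2 [0.4879 0.0563 0.0092] [-1.   0.3 -0.1]
tool press [[-0.1837  0.0467]]
size [56.5 56.6] centre press [[-0.248  -0.0106]] nose [[-0.1846  0.0036]] rel yaw deg 12.6
```

View pics/t2c.png

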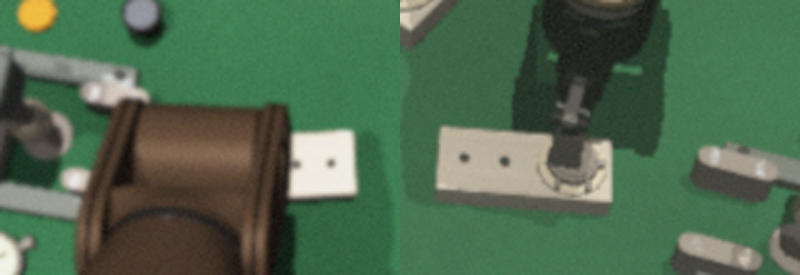

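The scene half shows the finger at the nose-left side and the full carrier top (crop corners (440,128), (612,140), (612,202), (437,190)). I'll get its pose from those.

```bash
cat > sc.py <<'E'
from h import *
def scpose(C,p):
    w=ray("scene",np.array(C),.022)   # order: tail-left, nose-left, nose-right, tail-right
    n,t=(w[1]+w[2])/2,(w[0]+w[3])/2; u=n-t
    print("len",np.linalg.norm(u).round(4),"wid",np.linalg.norm(w[0]-w[3]).round(4),"centre",topress((n+t)/2,p).round(4),"yaw",np.degrees(np.arctan2(u[1],u[0])-p[2]).round(1),"nose",topress(n,p).round(4),"tail",topress(t,p).round(4))
E
python3 - <<'E'
from sc import *
p=np.load("press.npy")
C=np.array([[440,128],[612,140],[612,202],[437,190]]); scpose((C-[400,0])/2.5+[310,190]-.3,p)
# same for initial frame, auto corners
for nm in("scene0",):
    f=cv2.imread(f"pics/{nm}.png"); i=eyes.camera_info("scene"); r=carrier(f,i,(320,225,405,275),125,"scene"); print(r,topress(np.array(r[0])/1000,p))
# post check in scene
A=ray("scene",[[(499-400)/4+400-.4,0]],.032)
E
```

```text
len 0.1292 wid 0.0552 centre [[-0.2116 -0.0044]] yaw 12.9 nose [[-0.1486  0.01  ]] tail [[-0.2746 -0.0188]]
((516.6859130859375, 24.399574279785156), (56.46299743652344, 129.13037109375), 9.999626159667969) [[-0.20898401  0.01189763]]
```

Request:
{"fn": "apply_moves", "kwargs": {
  "moves": [
    [[-1,0.2,0,0,0],[-1,0.2,0,0,0],[-1,0.2,0,0,0],[-1,0,0,0,0],[-1,-0.8,0,0,0]]
  ]
}}

```text
t: 4.72
ee_pos: [0.4876, 0.0563, 0.0101]
eef_rot: [3.123, -0.336, 0.006]
contact_force: [-0.5, -0.7, 0.2]
opening: 0.003
```

Request:
{"fn": "apply_moves", "kwargs": {
  "moves": [
    [[-1,0,0,-3.5,0],[-1,0,0,-3.5,0],[-1,3.0,1.6,0,0],[-1,3.0,1.6,0,0],[-1,3.0,1.6,0,0]]
  ]
}}

```text
t: 5.13
ee_pos: [0.565, -0.0099, 0.0814]
eef_rot: [3.123, -0.334, 0.008]
contact_force: [0.9, -0.2, -0.1]
opening: 0.001
```

Request:
{"fn": "apply_moves", "kwargs": {
  "moves": [
    [[-1,3.0,1.7,0,0],[-1,0,0,3.5,0],[-1,0,0,2.5,0],[-1,0,0,0.9,0],[-1,0,0,0,0]]
  ]
}}

```text
t: 5.55
ee_pos: [0.5863, -0.0317, 0.0073]
eef_rot: [-3.123, 0.336, 0.01]
contact_force: [0.2, 0.5, -0.8]
opening: 0.003
```

```bash
python3 look.py t3
cat >> sc.py <<'E'
def auto(nm,p,roi=(320,200,420,285),thr=125):
    f=cv2.imread(nm); i=eyes.camera_info("scene"); c,s,a=carrier(f,i,roi,thr,"scene"); print("auto",np.round(s,1),topress(np.array(c)/1000,p).round(4),a)
E
sed -i 's/^fs=\(.*\); Q=/fs=\1; cv2.imwrite(f"pics\/{sys.argv[1]}s.png",fs); Q=/' look.py
```

```text
5.55 [ 0.5863 -0.0317  0.0073] [ 0.2  0.5 -0.8]
tool press [[-0.2495 -0.0678]]Traceback (most recent call last):
  File "look.py", line 7, in <module>
    (c,sz,a)=carrier(f,i,(235,200,330,290),140,"top"); b=cv2.boxPoints((c,sz,a))/1000
             ~~~~~~~^^^^^^^^^^^^^^^^^^^^^^^^^^^^^^^^^
  File "h.py", line 22, in carrier
    c=max(cv2.findContours(m,0,2)[0],key=cv2.contourArea)[:,0]+[x0,y0]
      ~~~^^^^^^^^^^^^^^^^^^^^^^^^^^^^^^^^^^^^^^^^^^^^^^^^
ValueError: max() iterable argument is empty
```

View pics/t3c.png

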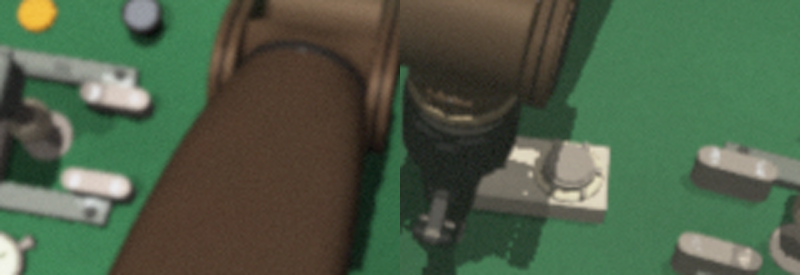

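The finger is on the tail-right side and the nose-end corners are at crop (610,148) and (608,210). I'll push the tail toward press +y, stopping short to check.

Run:
```python
from sc import *
p=np.load("press.npy")
w=ray("scene",(np.array([[610,147],[608,210]])-[400,0])/2.5+[310,190]-.3,.022); d=w[1]-w[0]
y=np.arctan2(d[1],d[0])+np.pi/2; n=w.mean(0); print(np.linalg.norm(d),np.degrees(y-p[2]),topress(n,p),topress(n-.065*np.array([np.cos(y),np.sin(y)]),p))
```

```text
0.05547694058662185 10.366501308062876 [[-0.14936059  0.00282864]] [[-0.21329959 -0.00886772]]
```

Request:
{"fn": "apply_moves", "kwargs": {
  "moves": [
    [[-1,-0.5,0,0,0],[-1,-0.5,0,0,0],[-1,-0.4,0,0,0],[-1,-0.2,0,0,0],[-1,-0.2,0,0,0]]
  ]
}}

```text
t: 6.07
ee_pos: [0.5723, -0.0286, 0.0116]
eef_rot: [3.123, -0.335, 0.006]
contact_force: [2.0, -1.6, 1.1]
opening: -0.002
```

Request:
{"fn": "apply_moves", "kwargs": {
  "moves": [
    [[-1,-0.2,0,0,0],[-1,-0.2,0,0,0],[-1,0,0,0,0]]
  ]
}}

```text
t: 6.32
ee_pos: [0.5683, -0.0279, 0.0112]
eef_rot: [3.123, -0.335, 0.004]
contact_force: [2.0, -0.5, 1.8]
opening: -0.002
```

Request:
{"fn": "apply_moves", "kwargs": {
  "moves": [
    [[-1,-0.2,0,0,0],[-1,-0.2,0,0,0],[-1,0,0,0,0],[-1,1.0,0,0,0],[-1,0,0,-3.5,0]]
  ]
}}

```text
t: 6.73
ee_pos: [0.5668, -0.0272, 0.0362]
eef_rot: [-3.12, 0.337, 0.032]
contact_force: [-1.5, 0.1, -1.5]
opening: 0.001
```

Request:
{"fn": "apply_moves", "kwargs": {
  "moves": [
    [[-1,0,3,-4,0],[-1,0,3,-4,0],[-1,0,3,-2.8,0],[-1,0,1,-4,0],[-1,0,0,0,0]]
  ]
}}

```text
t: 7.15
ee_pos: [0.5575, -0.1199, 0.1878]
eef_rot: [3.12, -0.34, 0.016]
contact_force: [1.7, -0.6, 0.9]
opening: -0.0
```

```bash
cat > wl.py <<'E'
from h import *
import sys
s=readout.read_state(); p=np.load("press.npy"); i=eyes.camera_info("wrist"); f=eyes.grab_frame("wrist")[:,:,::-1]
print(s['t'],s['ee_pos'].round(4),"tool press",topress(s['ee_pos'][:2],p).round(4),s['contact_force'].round(1))
cv2.imwrite(f"pics/{sys.argv[1]}.png",f); np.savez(sys.argv[1]+".npz",**i)
c0=proj("wrist",np.r_[place(np.array([[-.20,0,.022]]),p)],i)[0].astype(int); print(c0)
E
python3 wl.py w2
```

```text
7.15 [ 0.5575 -0.1199  0.1878] tool press [[-0.3418 -0.0578]] [ 1.7 -0.6  0.9]
[230  18]
```

View pics/w2.png

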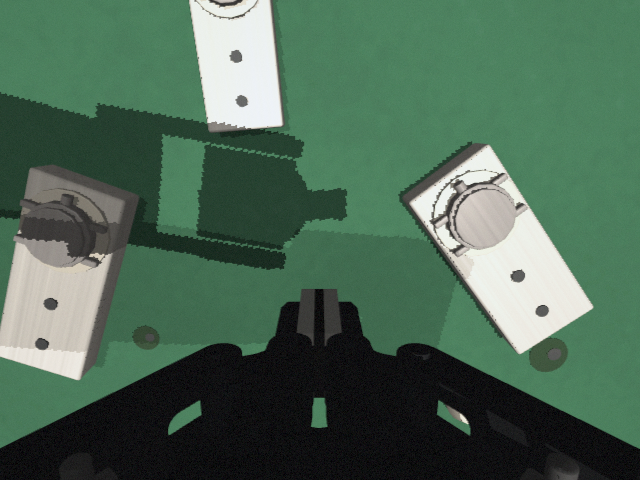

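The tail face of the small carrier runs from (209,124) to (283,123), with its sides going up to (190,0) and (272,0). The big carriers sit at either side with clearance.

Run:
```python
from sc import *
p=np.load("press.npy"); i=dict(np.load("w2.npz")); f=cv2.imread("pics/w2.png")
r=carrier(f,i,(180,0,300,140),150); b=cv2.boxPoints(r)/1000; print(r,topress(b,p).round(4).tolist())
L=ray("wrist",[[191,5],[208,122],[272.5,5],[283,120]],.022,i); q=topress(L,p); print(q.round(4))
for k in(0,2): d=q[k]-q[k+1]; print(np.degrees(np.arctan2(d[1],d[0])))
# neighbours' nearest corners in press frame
print(topress(ray("wrist",[[138,197],[405,195],[487,145]],.022,i),p).round(3))
fs=eyes.grab_frame("scene")[:,:,::-1]; cv2.imwrite("pics/s4.png",fs)
ft=eyes.grab_frame("top")[:,:,::-1]; cv2.imwrite("pics/t4.png",ft)
auto("pics/s4.png",p)
```

```text
((526.7664184570312, 0.7660140991210938), (86.74723052978516, 54.92639923095703), 82.18511962890625) [[-0.2753, 0.0215], [-0.2713, -0.0333], [-0.1848, -0.0271], [-0.1887, 0.0276]]
[[-0.1917  0.0262]
 [-0.2682  0.0211]
 [-0.1921 -0.0293]
 [-0.2673 -0.0339]]
3.7959959487839137
3.5102929712950153
[[-0.323  0.08 ]
 [-0.324 -0.126]
 [-0.287 -0.186]]
auto [137.   57.4] [[-0.2152 -0.0023]] 82.7186279296875
```

Request:
{"fn": "apply_moves", "kwargs": {
  "moves": [
    [[-0.5,-2.7,-1.8,0,0],[-0.5,-2.7,-1.8,0,0],[-0.5,0,0,4,0],[-0.5,0,0,4,0],[-0.5,0,0,4,0]]
  ]
}}

```text
t: 7.72
ee_pos: [0.5075, -0.0682, 0.0574]
eef_rot: [-3.123, 0.333, 0.004]
contact_force: [-0.3, -0.9, -1.0]
opening: 0.25
```

Request:
{"fn": "apply_moves", "kwargs": {
  "moves": [
    [[-0.5,0,0,3,0],[-0.5,0,0,2,0],[-0.5,0,0,0.8,0],[-0.5,0,0,0,0],[-0.5,0,0,0,0]]
  ]
}}

```text
t: 8.13
ee_pos: [0.5071, -0.0685, 0.0002]
eef_rot: [-3.122, 0.334, 0.01]
contact_force: [-1.9, 1.9, 2.8]
opening: 0.25
```

```bash
python3 wl.py w3
python3 - <<'E'
from sc import *
p=np.load("press.npy"); 
r=readout.read_state()['eef_rot']; print("tool x heading rel", np.degrees(2*np.arctan2(r[1],r[0])-p[2])+90)
i=dict(np.load("w3.npz")); print(proj("wrist",place(np.array([[-.273,.022,.022],[-.273,-.034,.022],[-.143,.03,.022],[-.143,-.025,.022]]),p),i))
E
```

```text
8.1333 [ 5.071e-01 -6.850e-02  2.000e-04] tool press [[-0.3018  0.0021]] [-1.9  1.9  2.8]
[324   0]
tool x heading rel 359.6865390690386
[[ 255.20241066  260.63392013]
 [ 433.10470475  260.0420878 ]
 [ 192.53005723 -280.27193389]
 [ 434.19876455 -283.64798167]]
```

View pics/w3.png

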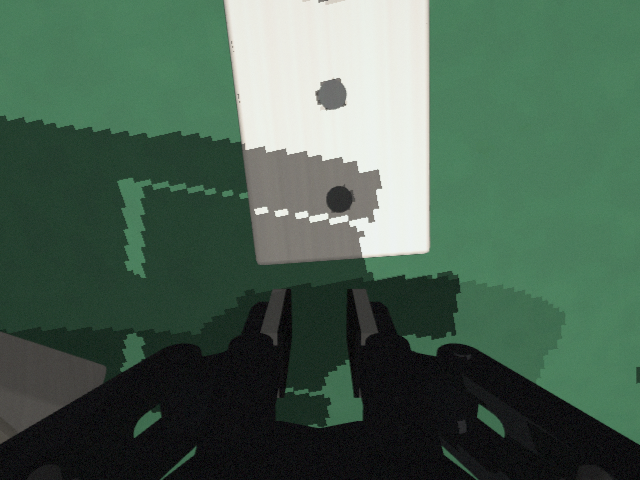

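The tail face spans columns 257 to 428 (centre 343) with the tool centred at 320, so the tool is about 7 mm left and too low. I'll correct both and begin the tail push.

Request:
{"fn": "apply_moves", "kwargs": {
  "moves": [
    [[-0.5,0.6,0,-0.7,0],[-0.5,0,-0.6,0,0],[-0.5,0,-0.6,0,0],[-0.5,0,-0.4,0,0],[-0.5,0,-0.4,0,0]]
  ]
}}

```text
t: 8.6
ee_pos: [0.5192, -0.0515, 0.0089]
eef_rot: [3.123, -0.333, -0.001]
contact_force: [-0.7, -3.0, 0.2]
opening: 0.25
```

Request:
{"fn": "apply_moves", "kwargs": {
  "moves": [
    [[-0.5,0,-0.4,0,0],[-0.5,0,-0.4,0,0],[-0.5,0,-0.4,0,0],[-0.5,0,-0.4,0,0],[-0.5,0,-0.4,0,0]]
  ]
}}

```text
t: 9.02
ee_pos: [0.5235, -0.0319, 0.0089]
eef_rot: [3.124, -0.336, -0.0]
contact_force: [-0.4, -2.3, 1.1]
opening: 0.252
```

Request:
{"fn": "apply_moves", "kwargs": {
  "moves": [
    [[-0.5,0,-0.4,0,0],[-0.5,0,-0.4,0,0],[-0.5,0,-0.2,0,0],[-0.5,0,0,0,0]]
  ]
}}

```text
t: 9.35
ee_pos: [0.5257, -0.0217, 0.009]
eef_rot: [-3.123, 0.335, -0.0]
contact_force: [-0.7, -0.0, 0.5]
opening: 0.251
```

```bash
python3 wl.py w4
python3 - <<'E'
from sc import *
p=np.load("press.npy"); i=dict(np.load("w4.npz")); f=cv2.imread("pics/w4.png")
fs=eyes.grab_frame("scene")[:,:,::-1]; cv2.imwrite("pics/s5.png",fs)
# side edges from the wrist picture: carrier is grey/white (low saturation), counter green
g=f.astype(int); m=(g[:,:,1]-g[:,:,2]<18)&(g.max(2)>70)
for r in(5,60,120,180,220):
    x=np.where(m[r,120:560])[0]+120
    if len(x): q=topress(ray("wrist",[[x.min(),r],[x.max(),r]],.022,i),p); print(r,x.min(),x.max(),q.round(4).tolist(),"mid y",q[:,1].mean().round(4))
w=np.hstack([cv2.resize(f,(400,300)),cv2.resize(fs[170:305,330:510],(400,300),interpolation=2)]); cv2.imwrite("pics/c5.png",w)
E
```

```text
9.35 [ 0.5257 -0.0217  0.009 ] tool press [[-0.2523 -0.0065]] [-0.7 -0.   0.5]
[297 182]
5 221 411 [[-0.1492, 0.021], [-0.1495, -0.0334]] mid y -0.0062
60 225 408 [[-0.1637, 0.0208], [-0.1641, -0.0333]] mid y -0.0062
120 228 405 [[-0.1807, 0.0211], [-0.1811, -0.0333]] mid y -0.0061
180 232 402 [[-0.1991, 0.0211], [-0.1994, -0.0333]] mid y -0.0061
220 234 400 [[-0.2122, 0.0213], [-0.2125, -0.0333]] mid y -0.006
```

View pics/c5.png

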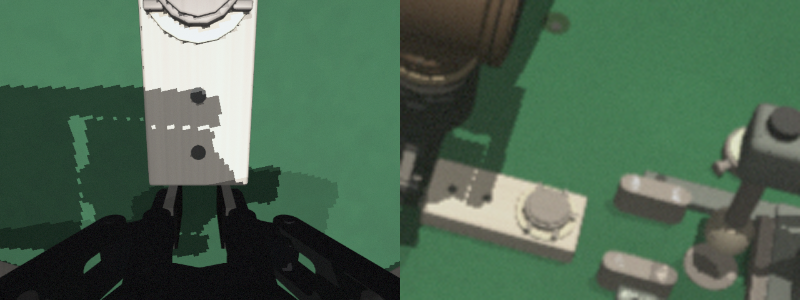

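The fingers are flush with the tail and the carrier's yaw matches the press, but it sits 6 mm to the right (y = -6 mm). I'll nudge it at mid-length from the right side before it enters.

Request:
{"fn": "apply_moves", "kwargs": {
  "moves": [
    [[-1,0,1.0,0,0],[-1,0,0,-3.5,0],[-1,0,0,-3.5,0],[-1,2.75,-2.9,0,0],[-1,2.75,-2.9,0,0]]
  ]
}}

```text
t: 9.87
ee_pos: [0.592, 0.0114, 0.0836]
eef_rot: [3.123, -0.341, 0.013]
contact_force: [0.4, -0.9, 0.9]
opening: 0.004
```

Request:
{"fn": "apply_moves", "kwargs": {
  "moves": [
    [[-1,0,-3.0,0,0],[-1,0,0,3,0],[-1,0,0,3,0],[-1,0,0,1,0],[-1,0,0,0,0]]
  ]
}}

```text
t: 10.28
ee_pos: [0.5927, 0.0419, 0.0052]
eef_rot: [-3.123, 0.336, 0.013]
contact_force: [-0.1, -0.7, -0.2]
opening: 0.001
```

Request:
{"fn": "apply_moves", "kwargs": {
  "moves": [
    [[-1,-0.4,0,0,0],[-1,-0.4,0,0,0],[-1,-0.3,0,0,0],[-1,-0.2,0,0,0],[-1,0,0,0,0]]
  ]
}}

```text
t: 10.7
ee_pos: [0.5834, 0.0448, 0.0102]
eef_rot: [-3.124, 0.336, -0.003]
contact_force: [-0.7, -0.7, -0.1]
opening: -0.003
```

```bash
cat >> sc.py <<'E'
def wedges(nm,p,rows,x0=0,x1=640):
    i=dict(np.load(nm+".npz")); f=cv2.imread(f"pics/{nm}.png"); g=f.astype(int); m=((g[:,:,1]-g[:,:,2]<18)&(g.max(2)>70)).astype(np.uint8)
    for r in rows:
        x=np.where(np.diff(np.r_[0,m[r,x0:x1],0]))[0]+x0; runs=[(a,b) for a,b in zip(x[::2],x[1::2]) if b-a>12]
        print(r,[(int(a),int(b),topress(ray("wrist",[[a,r],[b-1,r]],.022,i),p).round(4).tolist()) for a,b in runs])
E
python3 wl.py w5; python3 -c "
from sc import *
wedges('w5',np.load('press.npy'),(20,80,150,220,260))"
```

```text
10.7 [0.5834 0.0448 0.0102] tool press [[-0.1753 -0.0492]] [-0.7 -0.7 -0.1]
[188 388]
20 [(0, 27, [[-0.0754, 0.0431], [-0.0754, 0.0355]]), (35, 86, [[-0.0754, 0.0329], [-0.0755, 0.0184]]), (247, 315, [[-0.0758, -0.0288], [-0.0759, -0.0483]]), (533, 598, [[-0.0764, -0.1122], [-0.0765, -0.1309]])]
80 []
150 [(99, 278, [[-0.1125, 0.02], [-0.1129, -0.0363]])]
220 [(110, 241, [[-0.1352, 0.0199], [-0.1355, -0.0232]]), (242, 280, [[-0.1355, -0.0239], [-0.1356, -0.0361]])]
260 [(115, 281, [[-0.1491, 0.0202], [-0.1495, -0.036]])]
```

Request:
{"fn": "apply_moves", "kwargs": {
  "moves": [
    [[-1,-0.2,0,0,0],[-1,-0.2,0,0,0],[-1,-0.2,0,0,0],[-1,-0.1,0,0,0],[-1,0,0,0,0]]
  ]
}}

```text
t: 11.17
ee_pos: [0.5773, 0.0462, 0.0098]
eef_rot: [3.124, -0.335, 0.004]
contact_force: [2.3, -0.3, 2.5]
opening: -0.0
```

```bash
python3 wl.py w6; python3 -c "
from sc import *
wedges('w6',np.load('press.npy'),(20,30,150,220,260))
p=np.load('press.npy');i=dict(np.load('w6.npz'));f=cv2.imread('pics/w6.png')
for P in capsule(.032): cv2.polylines(f,[proj('wrist',place(P,p),i).round().astype(int).reshape(-1,1,2)],True,(0,0,255),1)
cv2.imwrite('pics/w6o.png',f)"
```

```text
11.1667 [0.5773 0.0462 0.0098] tool press [[-0.1752 -0.0429]] [ 2.3 -0.3  2.5]
[204 389]
20 [(0, 49, [[-0.0754, 0.049], [-0.0754, 0.0351]]), (56, 104, [[-0.0755, 0.0328], [-0.0755, 0.0191]]), (269, 337, [[-0.0758, -0.029], [-0.0759, -0.0484]]), (554, 622, [[-0.0763, -0.1118], [-0.0764, -0.1313]])]
30 [(0, 105, [[-0.078, 0.0496], [-0.0782, 0.0193]]), (271, 336, [[-0.0785, -0.0295], [-0.0786, -0.0482]]), (574, 601, [[-0.079, -0.1181], [-0.079, -0.1257]])]
150 [(103, 282, [[-0.1123, 0.0248], [-0.1127, -0.0313]])]
220 [(113, 242, [[-0.1349, 0.0249], [-0.1352, -0.0174]]), (246, 284, [[-0.1352, -0.019], [-0.1353, -0.0312]])]
260 [(119, 285, [[-0.1488, 0.0249], [-0.1492, -0.0311]])]
```

View pics/w6o.png

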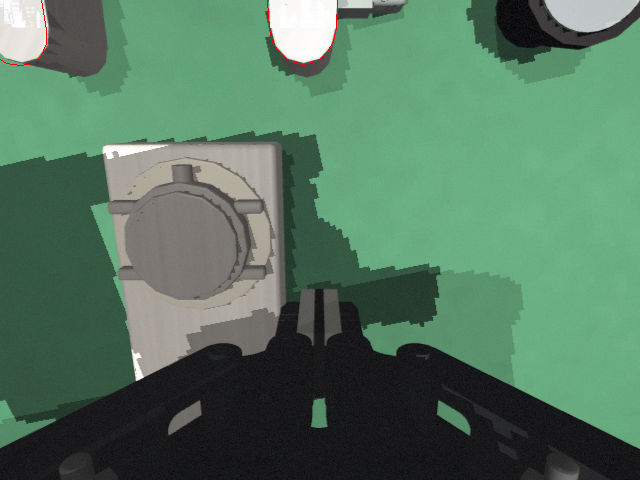

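The overlay lies exactly on both post tops, so the press pose is right. The carrier is square but still 3 mm to the right, so it needs 3 mm more.

Request:
{"fn": "apply_moves", "kwargs": {
  "moves": [
    [[-1,-0.1,0,0,0],[-1,-0.1,0,0,0],[-1,-0.1,0,0,0],[-1,0,0,0,0],[-1,0,0,0,0]]
  ]
}}

```text
t: 11.63
ee_pos: [0.5737, 0.0469, 0.0092]
eef_rot: [-3.124, 0.335, -0.001]
contact_force: [3.2, -0.8, 2.0]
opening: 0.002
```

```bash
python3 wl.py w7; python3 -c "
from sc import *
wedges('w7',np.load('press.npy'),(150,220,260))"
```

```text
11.6333 [0.5737 0.0469 0.0092] tool press [[-0.1752 -0.0393]] [ 3.2 -0.8  2. ]
[214 390]
150 [(102, 282, [[-0.1123, 0.0285], [-0.1127, -0.0277]])]
220 [(112, 245, [[-0.1348, 0.0286], [-0.1351, -0.0148]]), (246, 284, [[-0.1351, -0.0155], [-0.1352, -0.0276]])]
260 [(118, 285, [[-0.1487, 0.0286], [-0.1491, -0.0275]])]
```

Now y = +0.4 mm with yaw about 0. I go back behind the tail and push through the gap.

Request:
{"fn": "apply_moves", "kwargs": {
  "moves": [
    [[-1,1.0,0,0,0],[-0.5,0,0,-3.3,0],[-0.5,0,3,-3.2,0],[-0.5,0,3,0,0],[-0.5,0,3,0,0]]
  ]
}}

```text
t: 12.1
ee_pos: [0.5644, -0.0421, 0.0734]
eef_rot: [-3.124, 0.333, 0.001]
contact_force: [-0.3, 0.2, -0.7]
opening: 0.252
```

Request:
{"fn": "apply_moves", "kwargs": {
  "moves": [
    [[-0.5,-2.45,0.5,0,0],[-0.5,-2.45,0,0,0],[-0.5,0,0,3.3,0],[-0.5,0,0,3.2,0],[-0.5,0,0,0,0]]
  ]
}}

```text
t: 12.52
ee_pos: [0.5099, -0.0349, 0.0015]
eef_rot: [-3.121, 0.336, 0.021]
contact_force: [-1.4, 0.4, -0.8]
opening: 0.249
```

```bash
python3 wl.py w8; python3 -c "
from sc import *
wedges('w8',np.load('press.npy'),(20,100,180))"
```

```text
12.5167 [ 0.5099 -0.0349  0.0015] tool press [[-0.2684  0.0063]] [-1.4  0.4 -0.8]
[338 130]
20 [(230, 431, [[-0.1708, 0.0297], [-0.1714, -0.0247]])]
100 [(235, 426, [[-0.1915, 0.0296], [-0.1919, -0.0247]])]
180 [(240, 421, [[-0.2143, 0.0296], [-0.2146, -0.0246]])]
```

Request:
{"fn": "apply_moves", "kwargs": {
  "moves": [
    [[-0.5,0.3,0,-0.2,0],[-0.5,0,0,0,0],[-0.5,0,0,0,0]]
  ]
}}

```text
t: 12.82
ee_pos: [0.5199, -0.0371, 0.0111]
eef_rot: [3.123, -0.335, 0.004]
contact_force: [-0.2, -0.5, -0.4]
opening: 0.249
```

```bash
python3 wl.py w9; python3 -c "
from sc import *
wedges('w9',np.load('press.npy'),(20,100,180))"
```

```text
12.8167 [ 0.5199 -0.0371  0.0111] tool press [[-0.2685 -0.004 ]] [-0.2 -0.5 -0.4]
[305 130]
20 [(203, 390, [[-0.1687, 0.0295], [-0.169, -0.0251]])]
100 [(209, 387, [[-0.1909, 0.0295], [-0.1912, -0.025]])]
180 [(215, 383, [[-0.2154, 0.0296], [-0.2158, -0.0247]])]
```

Request:
{"fn": "apply_moves", "kwargs": {
  "moves": [
    [[-0.5,-0.5,-0.5,0.1,0],[-0.5,0,-0.5,0,0],[-0.5,0,-0.5,0,0],[-0.5,0,-0.5,0,0],[-0.5,0,-0.5,0,0]]
  ]
}}

```text
t: 13.28
ee_pos: [0.519, -0.011, 0.0086]
eef_rot: [3.123, -0.334, 0.0]
contact_force: [-0.5, -2.1, -0.2]
opening: 0.245
```

Request:
{"fn": "apply_moves", "kwargs": {
  "moves": [
    [[-0.5,0,-0.5,0,0],[-0.5,0,-0.5,0,0],[-0.5,0,-0.4,0,0],[-0.5,0,-0.2,0,0],[-0.5,0,0,0,0]]
  ]
}}

```text
t: 13.7
ee_pos: [0.5225, 0.005, 0.0084]
eef_rot: [-3.123, 0.335, -0.001]
contact_force: [-0.4, 0.3, -0.5]
opening: 0.252
```

```bash
python3 wl.py wa; python3 -c "
from sc import *
wedges('wa',np.load('press.npy'),(20,60,100,180))
fs=eyes.grab_frame('scene')[:,:,::-1]; cv2.imwrite('pics/sa.png',fs)"
```

```text
13.7 [0.5225 0.005  0.0084] tool press [[-0.2268  0.0022]] [-0.4  0.3 -0.5]
[325 258]
20 [(226, 273, [[-0.1277, 0.0284], [-0.1278, 0.0151]]), (275, 290, [[-0.1278, 0.0143], [-0.1278, 0.0103]]), (298, 344, [[-0.1278, 0.0077], [-0.1279, -0.0053]]), (345, 366, [[-0.1279, -0.0058], [-0.1279, -0.0116]]), (368, 416, [[-0.1279, -0.0125], [-0.128, -0.026]])]
60 [(228, 413, [[-0.1383, 0.0285], [-0.1386, -0.0257]])]
100 [(230, 411, [[-0.1494, 0.0287], [-0.1498, -0.0257]])]
180 [(235, 406, [[-0.1735, 0.0287], [-0.1739, -0.0255]])]
```

The carrier is square and within 1.5 mm of centre at the entrance. I push on and watch the force.

Request:
{"fn": "apply_moves", "kwargs": {
  "moves": [
    [[-0.5,0,-0.4,0,0],[-0.5,0,-0.4,0,0],[-0.5,0,-0.4,0,0],[-0.5,0,-0.4,0,0],[-0.5,0,-0.4,0,0]]
  ]
}}

```text
t: 14.22
ee_pos: [0.5263, 0.0244, 0.0082]
eef_rot: [-3.124, 0.335, 0.001]
contact_force: [-0.1, -1.5, 0.2]
opening: 0.249
```

Request:
{"fn": "apply_moves", "kwargs": {
  "moves": [
    [[-0.5,0,-0.4,0,0],[-0.5,0,-0.4,0,0],[-0.5,0,-0.4,0,0],[-0.5,0,-0.4,0,0],[-0.5,0,-0.4,0,0]]
  ]
}}

```text
t: 14.63
ee_pos: [0.5307, 0.0439, 0.0083]
eef_rot: [-3.124, 0.335, 0.0]
contact_force: [-0.4, -1.1, -0.5]
opening: 0.251
```

```bash
python3 wl.py wb; python3 -c "
from sc import *
wedges('wb',np.load('press.npy'),(20,60,100,180))"
```

```text
14.6333 [0.5307 0.0439 0.0083] tool press [[-0.187   0.0022]] [-0.4 -1.1 -0.5]
[325 362]
20 [(226, 274, [[-0.0879, 0.0283], [-0.088, 0.0148]]), (277, 296, [[-0.088, 0.0136], [-0.0881, 0.0085]]), (300, 344, [[-0.0881, 0.007], [-0.0882, -0.0053]]), (349, 368, [[-0.0882, -0.007], [-0.0882, -0.0122]]), (370, 417, [[-0.0882, -0.0131], [-0.0883, -0.0263]])]
60 [(229, 415, [[-0.0985, 0.0281], [-0.0989, -0.0263]])]
100 [(231, 412, [[-0.1097, 0.0283], [-0.11, -0.026]])]
180 [(235, 408, [[-0.1337, 0.0286], [-0.1341, -0.0261]])]
```

Request:
{"fn": "apply_moves", "kwargs": {
  "moves": [
    [[-0.5,0,-0.4,0,0],[-0.5,0,-0.4,0,0],[-0.5,0,-0.4,0,0],[-0.5,0,-0.4,0,0],[-0.5,0,-0.4,0,0]]
  ]
}}

```text
t: 15.1
ee_pos: [0.5351, 0.0633, 0.0085]
eef_rot: [3.124, -0.335, 0.0]
contact_force: [-0.6, -2.4, -0.4]
opening: 0.25
```

Request:
{"fn": "apply_moves", "kwargs": {
  "moves": [
    [[-0.5,0,-0.4,0,0],[-0.5,0,-0.4,0,0],[-0.5,0,-0.4,0,0],[-0.5,0,-0.4,0,0],[-0.5,0,-0.4,0,0]]
  ]
}}

```text
t: 15.52
ee_pos: [0.5394, 0.0829, 0.0085]
eef_rot: [3.124, -0.335, 0.0]
contact_force: [-1.1, -1.6, -0.6]
opening: 0.25
```

Request:
{"fn": "apply_moves", "kwargs": {
  "moves": [
    [[-0.5,0,-0.4,0,0],[-0.5,0,-0.4,0,0],[-0.5,0,-0.4,0,0],[-0.5,0,-0.4,0,0],[-0.5,0,0,0,0]]
  ]
}}

```text
t: 15.93
ee_pos: [0.5429, 0.0991, 0.0084]
eef_rot: [-3.123, 0.335, -0.001]
contact_force: [-0.3, 0.3, 0.6]
opening: 0.249
```

```bash
python3 wl.py wc; python3 -c "
from sc import *
wedges('wc',np.load('press.npy'),(60,100,180,220))"
```

```text
15.9333 [0.5429 0.0991 0.0084] tool press [[-0.1305  0.0017]] [-0.3  0.3  0.6]
[324 486]
60 [(105, 217, [[-0.0418, 0.0642], [-0.042, 0.0315]]), (229, 415, [[-0.042, 0.0277], [-0.0423, -0.0268]]), (434, 543, [[-0.0424, -0.0327], [-0.0426, -0.0646]])]
100 [(111, 144, [[-0.0529, 0.0641], [-0.053, 0.0544]]), (149, 219, [[-0.053, 0.0526], [-0.0531, 0.0318]]), (231, 413, [[-0.0531, 0.0278], [-0.0535, -0.0269]]), (431, 499, [[-0.0535, -0.0326], [-0.0537, -0.0529]]), (504, 537, [[-0.0537, -0.0547], [-0.0537, -0.0644]])]
180 [(162, 223, [[-0.0771, 0.0514], [-0.0772, 0.0323]]), (236, 408, [[-0.0772, 0.0278], [-0.0776, -0.0266]]), (425, 486, [[-0.0776, -0.0324], [-0.0778, -0.0515]])]
220 [(238, 405, [[-0.0903, 0.028], [-0.0906, -0.0263]])]
```

Carrier is centred in the gap. About 18 mm remain, so I continue slowly until the force rises.

Request:
{"fn": "apply_moves", "kwargs": {
  "moves": [
    [[-0.5,0,-0.3,0,0],[-0.5,0,-0.3,0,0],[-0.5,0,-0.3,0,0],[-0.5,0,-0.3,0,0],[-0.5,0,-0.1,0,0]]
  ]
}}

```text
t: 16.4
ee_pos: [0.5454, 0.1112, 0.0084]
eef_rot: [-3.124, 0.335, 0.0]
contact_force: [0.3, -2.5, 0.3]
opening: 0.25
```

Request:
{"fn": "apply_moves", "kwargs": {
  "moves": [
    [[-0.5,0,-0.1,0,0],[-0.5,0,-0.1,0,0],[-0.5,0,-0.1,0,0]]
  ]
}}

```text
t: 16.65
ee_pos: [0.546, 0.1138, 0.0084]
eef_rot: [3.124, -0.336, -0.0]
contact_force: [-0.7, -2.2, 0.4]
opening: 0.25
```

Request:
{"fn": "apply_moves", "kwargs": {
  "moves": [
    [[-0.5,0,-0.1,0,0],[-0.5,0,-0.1,0,0]]
  ]
}}

```text
t: 16.82
ee_pos: [0.5465, 0.1158, 0.0084]
eef_rot: [3.124, -0.336, -0.0]
contact_force: [-0.9, -1.6, -0.5]
opening: 0.252
```

Request:
{"fn": "apply_moves", "kwargs": {
  "moves": [
    [[-0.5,0,-0.1,0,0],[-0.5,0,-0.05,0,0]]
  ]
}}

```text
t: 16.98
ee_pos: [0.5468, 0.1173, 0.0084]
eef_rot: [-3.124, 0.336, 0.0]
contact_force: [-1.7, -2.6, 1.0]
opening: 0.248
```

Request:
{"fn": "apply_moves", "kwargs": {
  "moves": [
    [[-0.5,0,-0.05,0,0],[-0.5,0,-0.05,0,0]]
  ]
}}

```text
t: 17.15
ee_pos: [0.5469, 0.1181, 0.0084]
eef_rot: [3.123, -0.335, -0.0]
contact_force: [-0.7, -4.9, 1.4]
opening: 0.249
```

Request:
{"fn": "apply_moves", "kwargs": {
  "moves": [
    [[-0.5,0,-0.05,0,0],[-0.5,0,-0.05,0,0]]
  ]
}}

```text
t: 17.32
ee_pos: [0.547, 0.1181, 0.0084]
eef_rot: [3.121, -0.334, -0.001]
contact_force: [-2.7, -8.0, 1.7]
opening: 0.252
```

```bash
python3 -c "
from h import *
s=readout.read_state();print(topress(s['ee_pos'][:2],np.load('press.npy')),s['contact_force'])"
```

```text
[[-0.11102     0.00159892]] [-2.66683063 -8.0058733   1.71596483]
```

The tool has stalled and the force is climbing (8 N) at tool x = -111 mm, as expected for the stop. I'll seat it a little harder, then back off and look.

Request:
{"fn": "apply_moves", "kwargs": {
  "moves": [
    [[-0.5,0,-0.05,0,0],[-0.5,0,-0.05,0,0],[-0.5,0,0,0,0]]
  ]
}}

```text
t: 17.57
ee_pos: [0.547, 0.1181, 0.0084]
eef_rot: [3.12, -0.333, -0.002]
contact_force: [-3.6, -10.0, 3.5]
opening: 0.25
```

Request:
{"fn": "apply_moves", "kwargs": {
  "moves": [
    [[-0.5,0,0.2,0,0],[-0.5,0,0.4,0,0],[-0.5,0,2,0,0],[-0.5,0,3,0,0],[-0.5,0,3,-4,0]]
  ]
}}

```text
t: 17.98
ee_pos: [0.5246, 0.0412, 0.0358]
eef_rot: [-3.123, 0.334, 0.021]
contact_force: [-1.2, 0.6, -0.1]
opening: 0.251
```

Request:
{"fn": "apply_moves", "kwargs": {
  "moves": [
    [[-0.5,0,2,-4,0],[-0.5,0,0,-4,0],[-0.5,0,0,0,0],[-0.5,0,0,0,0]]
  ]
}}

```text
t: 18.32
ee_pos: [0.5287, 0.0226, 0.1225]
eef_rot: [-3.123, 0.337, -0.013]
contact_force: [-0.4, 0.0, -0.4]
opening: 0.249
```

```bash
python3 wl.py wd
python3 - <<'E'
from sc import *
p=np.load('press.npy'); i=dict(np.load('wd.npz')); f=cv2.imread('pics/wd.png')
wedges('wd',p,(60,120,150,180,200))
for q,z,c in(([[-.1,.028],[-.1,-.028],[.03,-.028],[.03,.028]],.022,(0,0,255)),):
    cv2.polylines(f,[proj('wrist',place(np.c_[np.array(q),np.full(4,z)],p),i).round().astype(int).reshape(-1,1,2)],True,c,1)
fs=eyes.grab_frame('scene')[:,:,::-1].copy(); cv2.imwrite('pics/sd.png',fs); cv2.imwrite('pics/td.png',eyes.grab_frame('top')[:,:,::-1])
cv2.imwrite('pics/cd.png',np.hstack([f[:300,160:480],cv2.resize(fs[180:305,380:530],(360,300),interpolation=2)]))
E
```

```text
18.3167 [0.5287 0.0226 0.1225] tool press [[-0.2083 -0.0003]] [-0.4  0.  -0.4]
[317 229]
60 []
120 []
150 []
180 []
200 []
```

View pics/cd.png

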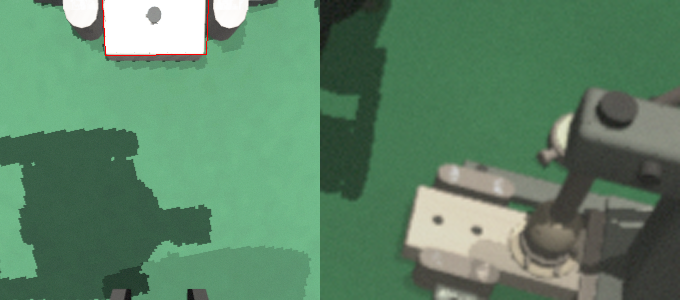

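The tail outline matches the expected end pose (red) within about 1 mm, and the watch is under the die in the scene view. The gripper is clear, so I hand it in.

Run:
```python
from h import *
a,b=[cv2.GaussianBlur(cv2.imread(f"pics/scene0.png"),(0,0),2).astype(int),cv2.GaussianBlur(cv2.imread("pics/sd.png"),(0,0),2).astype(int)]
for n,(x,y) in dict(stopw=(480,238),loupe=(425,330),brass=(481,347),watch2=(168,261),die=(161,301),driver=(180,190),big1=(293,175),big2=(238,327)).items(): print(n,abs(a-b)[y-12:y+12,x-12:x+12].max())
print(readout.read_state()['t']); job.sign_off()
```

```text
stopw 9
loupe 9
brass 12
watch2 12
die 12
driver 10
big1 21
big2 12
18.4667
the job is handed in; nothing more can be done
```

The smallest carrier is now through the guide posts and up against the stop bar, watch end first, with the watch under the white die. It was only pushed, never gripped or lifted, and I handed the job in at about 18.5 s.

I turned it square with side pushes and centred it. Then I pushed the tail with two fingers until the tool stopped moving forward and the force rose to about 11 N.

Last checks:
- **Fit:** after backing off, the tail outline matched the expected seated position within about 1 mm. On the last approach the carrier was centred and square in the gap within about 1 mm.
- **Gripper:** it is clear of everything.
- **Other loose things:** the before and after pictures show no change at any of them. The largest difference, at one of the bigger carriers, was probably the arm's shadow, though I did not check that.

The first press position from the fixed cameras disagreed by a few millimetres between views. I used the close wrist-camera fit instead, and it matched the posts exactly.

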